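# Top up and cover the adapter kit tubs

### The job

Fill every empty cell of the blue and the yellow kit tub with one spare adapter from the mat, standing upright on the cell's floor; leave spares that are not needed on the bench, outside the tubs. Then close each tub with the lid of its own colour, so that the lid sits level and fully seated on the rim. Do not disturb the foot, the screwdriver or the pliers.

Things in the scene. Friction and masses are not known exactly. Their poses are not given: they have to be found in the camera images.
- blue_tub: round blue open kit tub, fixed to the bench; outside diameter 156 mm, inside 148 mm, 80 mm tall, floor 6 mm thick. Three white radial dividers, 4 mm thick, tops 30 mm above the bench, make three equal cells. Origin: centre of its underside, z up
- blue_cell1 (a point): middle of one cell of the blue tub, on the cell's floor (6 mm above the bench), 40 mm from the tub's axis; a cell has room for one adapter with about 7 mm to spare all round
- blue_cell2 (a point): middle of one cell of the blue tub, on the cell's floor (6 mm above the bench), 40 mm from the tub's axis; a cell has room for one adapter with about 7 mm to spare all round
- blue_cell3 (a point): middle of one cell of the blue tub, on the cell's floor (6 mm above the bench), 40 mm from the tub's axis; a cell has room for one adapter with about 7 mm to spare all round
- blue_lid: loose blue lid, about 0.2 kg, right way up on the bench: disc 164 mm wide, 6 mm thick; under it a plug 140 mm wide (134 at its foot), 8 mm deep, that enters the tub's mouth with 4 mm play; on top a round black knob 30 mm wide, 32 mm tall. Origin: centre of the plug's foot; disc from +8 to +14 mm, knob top +46 mm; z up. Seated, the disc rests on the rim, origin 72 mm above the tub's
- blue_part1: adapter already standing in cell 1 of the blue tub at the start, or absent (None) when that cell starts empty; same shape as the spares
- blue_part2: adapter already standing in cell 2 of the blue tub at the start, or absent (None) when that cell starts empty; same shape as the spares
- blue_part3: adapter already standing in cell 3 of the blue tub at the start, or absent (None) when that cell starts empty; same shape as the spares
- yellow_tub: round yellow open kit tub, fixed to the bench; outside diameter 156 mm, inside 148 mm, 80 mm tall, floor 6 mm thick. Three white radial dividers, 4 mm thick, tops 30 mm above the bench, make three equal cells. Origin: centre of its underside, z up
- yellow_cell1 (a point): middle of one cell of the yellow tub, on the cell's floor (6 mm above the bench), 40 mm from the tub's axis; a cell has room for one adapter with about 7 mm to spare all round
- yellow_cell2 (a point): middle of one cell of the yellow tub, on the cell's floor (6 mm above the bench), 40 mm from the tub's axis; a cell has room for one adapter with about 7 mm to spare all round
- yellow_cell3 (a point): middle of one cell of the yellow tub, on the cell's floor (6 mm above the bench), 40 mm from the tub's axis; a cell has room for one adapter with about 7 mm to spare all round
- yellow_lid: loose yellow lid, about 0.2 kg, right way up on the bench: disc 164 mm wide, 6 mm thick; under it a plug 140 mm wide (134 at its foot), 8 mm deep, that enters the tub's mouth with 4 mm play; on top a round black knob 30 mm wide, 32 mm tall. Origin: centre of the plug's foot; disc from +8 to +14 mm, knob top +46 mm; z up. Seated, the disc rests on the rim, origin 72 mm above the tub's
- yellow_part1: adapter already standing in cell 1 of the yellow tub at the start, or absent (None) when that cell starts empty; same shape as the spares
- yellow_part2: adapter already standing in cell 2 of the yellow tub at the start, or absent (None) when that cell starts empty; same shape as the spares
- yellow_part3: adapter already standing in cell 3 of the yellow tub at the start, or absent (None) when that cell starts empty; same shape as the spares
- spare1: spare prosthesis adapter standing on the black mat: aluminium flange 50 mm across and 12 mm thick, with a steel round stem 24 mm across rising from its middle to 60 mm total height, about 0.14 kg. Origin: centre of the flange's underside, z up along the stem. Standing in a cell its top is 66 mm above the bench, 6 mm below a seated lid's plug
- spare2: spare prosthesis adapter standing on the black mat: aluminium flange 50 mm across and 12 mm thick, with a steel round stem 24 mm across rising from its middle to 60 mm total height, about 0.14 kg. Origin: centre of the flange's underside, z up along the stem. Standing in a cell its top is 66 mm above the bench, 6 mm below a seated lid's plug
- spare3: spare prosthesis adapter standing on the black mat: aluminium flange 50 mm across and 12 mm thick, with a steel round stem 24 mm across rising from its middle to 60 mm total height, about 0.14 kg. Origin: centre of the flange's underside, z up along the stem. Standing in a cell its top is 66 mm above the bench, 6 mm below a seated lid's plug
- spare4: spare prosthesis adapter standing on the black mat: aluminium flange 50 mm across and 12 mm thick, with a steel round stem 24 mm across rising from its middle to 60 mm total height, about 0.14 kg. Origin: centre of the flange's underside, z up along the stem. Standing in a cell its top is 66 mm above the bench, 6 mm below a seated lid's plug
- spare5: spare prosthesis adapter standing on the black mat: aluminium flange 50 mm across and 12 mm thick, with a steel round stem 24 mm across rising from its middle to 60 mm total height, about 0.14 kg. Origin: centre of the flange's underside, z up along the stem. Standing in a cell its top is 66 mm above the bench, 6 mm below a seated lid's plug
- foot: bystander: beige artificial foot, 200 mm long, 72 mm wide, 104 mm tall; origin on its underside, toes towards +x
- screwdriver: bystander: screwdriver with a blue handle, about 200 mm long, lying flat
- pliers: bystander: pliers with yellow handles, about 170 mm long, lying flat
Things that resemble listed ones, but are neither listed nor needed, are in the scene too. Leave any red look-alike of the spare4 alone. What is shaped like the blue_lid but orange is not meant.

How it is judged:
On the way:
1. every cell of both tubs holds an upright adapter (((distance between blue_part1 and blue_cell1 below 0.026 m and angle between blue_part1's own z axis and vertical below 0.12 rad) or (distance between spare1 and blue_cell1 below 0.026 m and angle between spare1's own z axis and vertical below 0.12 rad) or (distance between spare2 and blue_cell1 below 0.026 m and angle between spare2's own z axis and vertical below 0.12 rad) or (distance between spare3 and blue_cell1 below 0.026 m and angle between spare3's own z axis and vertical below 0.12 rad) or (distance between spare4 and blue_cell1 below 0.026 m and angle between spare4's own z axis and vertical below 0.12 rad) or (distance between spare5 and blue_cell1 below 0.026 m and angle between spare5's own z axis and vertical below 0.12 rad)) and ((distance between blue_part2 and blue_cell2 below 0.026 m and angle between blue_part2's own z axis and vertical below 0.12 rad) or (distance between spare1 and blue_cell2 below 0.026 m and angle between spare1's own z axis and vertical below 0.12 rad) or (distance between spare2 and blue_cell2 below 0.026 m and angle between spare2's own z axis and vertical below 0.12 rad) or (distance between spare3 and blue_cell2 below 0.026 m and angle between spare3's own z axis and vertical below 0.12 rad) or (distance between spare4 and blue_cell2 below 0.026 m and angle between spare4's own z axis and vertical below 0.12 rad) or (distance between spare5 and blue_cell2 below 0.026 m and angle between spare5's own z axis and vertical below 0.12 rad)) and ((distance between blue_part3 and blue_cell3 below 0.026 m and angle between blue_part3's own z axis and vertical below 0.12 rad) or (distance between spare1 and blue_cell3 below 0.026 m and angle between spare1's own z axis and vertical below 0.12 rad) or (distance between spare2 and blue_cell3 below 0.026 m and angle between spare2's own z axis and vertical below 0.12 rad) or (distance between spare3 and blue_cell3 below 0.026 m and angle between spare3's own z axis and vertical below 0.12 rad) or (distance between spare4 and blue_cell3 below 0.026 m and angle between spare4's own z axis and vertical below 0.12 rad) or (distance between spare5 and blue_cell3 below 0.026 m and angle between spare5's own z axis and vertical below 0.12 rad)) and ((distance between yellow_part1 and yellow_cell1 below 0.026 m and angle between yellow_part1's own z axis and vertical below 0.12 rad) or (distance between spare1 and yellow_cell1 below 0.026 m and angle between spare1's own z axis and vertical below 0.12 rad) or (distance between spare2 and yellow_cell1 below 0.026 m and angle between spare2's own z axis and vertical below 0.12 rad) or (distance between spare3 and yellow_cell1 below 0.026 m and angle between spare3's own z axis and vertical below 0.12 rad) or (distance between spare4 and yellow_cell1 below 0.026 m and angle between spare4's own z axis and vertical below 0.12 rad) or (distance between spare5 and yellow_cell1 below 0.026 m and angle between spare5's own z axis and vertical below 0.12 rad)) and ((distance between yellow_part2 and yellow_cell2 below 0.026 m and angle between yellow_part2's own z axis and vertical below 0.12 rad) or (distance between spare1 and yellow_cell2 below 0.026 m and angle between spare1's own z axis and vertical below 0.12 rad) or (distance between spare2 and yellow_cell2 below 0.026 m and angle between spare2's own z axis and vertical below 0.12 rad) or (distance between spare3 and yellow_cell2 below 0.026 m and angle between spare3's own z axis and vertical below 0.12 rad) or (distance between spare4 and yellow_cell2 below 0.026 m and angle between spare4's own z axis and vertical below 0.12 rad) or (distance between spare5 and yellow_cell2 below 0.026 m and angle between spare5's own z axis and vertical below 0.12 rad)) and ((distance between yellow_part3 and yellow_cell3 below 0.026 m and angle between yellow_part3's own z axis and vertical below 0.12 rad) or (distance between spare1 and yellow_cell3 below 0.026 m and angle between spare1's own z axis and vertical below 0.12 rad) or (distance between spare2 and yellow_cell3 below 0.026 m and angle between spare2's own z axis and vertical below 0.12 rad) or (distance between spare3 and yellow_cell3 below 0.026 m and angle between spare3's own z axis and vertical below 0.12 rad) or (distance between spare4 and yellow_cell3 below 0.026 m and angle between spare4's own z axis and vertical below 0.12 rad) or (distance between spare5 and yellow_cell3 below 0.026 m and angle between spare5's own z axis and vertical below 0.12 rad))), for 0.2 s.
At the end, for the whole second after the job is handed in: Every cell holds an upright adapter on its floor (origin within 26 mm of the cell point, tilt < 0.12 rad); other spares stand or lie on the bench, clear of the tubs; each lid is at rest on its own colour of tub, within 8 mm of centre, origin 69.5-74.5 mm above the tub's, tilt < 0.04 rad (all of step 1 and ((height (world z) of spare1 below 0.012 m and angle between spare1's own z axis and vertical below 0.12 rad) or (height (world z) of spare1 below 0.04 m and horizontal distance between spare1 and blue_tub above 0.09 m and horizontal distance between spare1 and yellow_tub above 0.09 m)) and ((height (world z) of spare2 below 0.012 m and angle between spare2's own z axis and vertical below 0.12 rad) or (height (world z) of spare2 below 0.04 m and horizontal distance between spare2 and blue_tub above 0.09 m and horizontal distance between spare2 and yellow_tub above 0.09 m)) and ((height (world z) of spare3 below 0.012 m and angle between spare3's own z axis and vertical below 0.12 rad) or (height (world z) of spare3 below 0.04 m and horizontal distance between spare3 and blue_tub above 0.09 m and horizontal distance between spare3 and yellow_tub above 0.09 m)) and ((height (world z) of spare4 below 0.012 m and angle between spare4's own z axis and vertical below 0.12 rad) or (height (world z) of spare4 below 0.04 m and horizontal distance between spare4 and blue_tub above 0.09 m and horizontal distance between spare4 and yellow_tub above 0.09 m)) and ((height (world z) of spare5 below 0.012 m and angle between spare5's own z axis and vertical below 0.12 rad) or (height (world z) of spare5 below 0.04 m and horizontal distance between spare5 and blue_tub above 0.09 m and horizontal distance between spare5 and yellow_tub above 0.09 m)) and horizontal distance between blue_lid and blue_tub below 0.008 m and z of blue_lid in the frame of blue_tub between 0.0695 and 0.0745 m and angle between each of blue_lid, yellow_lid's own z axis and vertical below 0.04 rad and linear speed of each of blue_lid, yellow_lid below 0.02 m/s and horizontal distance between yellow_lid and yellow_tub below 0.008 m and z of yellow_lid in the frame of yellow_tub between 0.0695 and 0.0745 m); the robot touches nothing.
It fails at once if the foot is moved more than 40 mm (distance of foot from where it was at the start of the episode above 0.04 m).
It fails at once if the screwdriver is moved more than 40 mm (distance of screwdriver from where it was at the start of the episode above 0.04 m).
It fails at once if the pliers is moved more than 40 mm (distance of pliers from where it was at the start of the episode above 0.04 m).
Of blue_part1, blue_part2, blue_part3, yellow_part1, yellow_part2, yellow_part3 only 1 to 3 are there at a start; the rules pass over those that are not, and their reading is None.
At some moment in a run one of blue_lid, yellow_lid, spare1, spare2, spare3, spare4, spare5 may be knocked a few centimetres aside while the robot is not near it.
It also fails if it takes over 210 s, if anything falls off the work surface, if the arm or the gripper's body presses on something with over 40 N, if the wrist force passes 120 N, or if a joint passes its speed limit or range.

### The arm

A 6-joint arm with a two-finger parallel gripper is mounted at the origin on the work surface. World frame = base frame: x ahead of the robot, y to its left, z up, the work surface at z = 0. Lengths are in m, angles in rad, forces in N, time in s.
With the tool pointing down it reaches from about 0.35 to 0.875 m from the base axis. Payload 4.2 kg.
Tool frame: the origin (TCP) lies between the finger pads; the fingertips stand env.nose_length ahead of it and the grasp point (between the pads) lies 8 mm behind it (env.nose_length is the distance from the TCP to the fingertips, in m); z points along the fingers, y is the direction in which the jaws open and shut (so a half turn about z gives the same grasp; the last joint's range is limited). The gripper opens to 87 mm and grips with 3 to 60 N. Pads are 19 mm wide; open, the fingers measure 117 mm over their backs; the gripper's body (75 mm by 190 mm) begins 51 mm behind the grasp point.
Start: joints at [-0.898, 0.385, 0.008, 0, -1.194, -0.259], TCP at [0.251, -0.572, 0.234] pointing down, gripper open.
Joint ranges: [-3.14, 3.14], [-1.21, 2.06], [-1.07, 1.41], [-3.16, 2.05], [-2.99, -0.16], [-3.1, 3.1]. Speed limits (rad/s): [2.79, 2.79, 3.14, 3.14, 3.14, 3.14].

### API

Orientations are given as a unit quaternion [x, y, z, w].
In Python, from station import env, eyes gives the robot as it stands. Calls block until the motion is done:
- env.reach(position, orientation): joint-space move of the TCP to a pose.
- env.move_straight(position, orientation=None, v=0.15, force_limit=None): straight line of the TCP; orientation=None keeps the orientation; v is the mean speed in m/s. With force_limit (N) it stops when the force on the tool has changed by that much, and returns True; else False.
- env.move_j(angles): joint-space move.
- env.release() and env.grasp(): open the fingers fully, or close them until they stop; the grip force is fixed at half the most.
- env.dwell(seconds).
- env.ik(position, orientation): joint angles nearest the present ones, or None.
- eyes.camera(name): name is "scene" or "top" or "wrist"; returns (picture, depth): 384x512x3 uint8, red, green, blue; 384x512 float32, m along the optical axis (not along the pixel's ray), 0 where there is no reading.
- eyes.camera_model(name): a dict with "fx", "fy", "cx", "cy" (pixels), "cam_to_world" (4x4, takes a point from camera to world coordinates); the wrist camera has in their place "mount" (4x4, takes a point from camera to tool coordinates, whose origin is the TCP and whose axes are the flange's). Camera axes: x right, y down, z forward; pixel columns grow to the right and rows downward; lengths in m; the calibration is good to about 2 mm. A picture is of the moment at which its call begins: read the wrist's pose just before it. camera_model takes no time and is no camera call.
A pose or a line that the arm cannot do raises env.MotionError and nothing moves.
- env.hand_in(): hands the job in, once; it reports no verdict.
Readings, each from a call of its own:
- env.get_time(): time.
- env.get_q(): joint angles.
- env.get_joint_vel(): joint speeds.
- env.get_effort(): joint torques, N m.
- env.get_position(): TCP position.
- env.get_eef_rot(): TCP orientation.
- env.get_wrist_force(): force on the tool from outside, world axes, zero at the start.
- env.get_moment(): the same for the moment, N m.
- env.get_finger_gap(): finger opening in m.
Only numpy, scipy, OpenCV 4.12 (cv2) and the standard library are available. Lean on these libraries where they do the work, as an engineer would, in place of code of your own. Each camera call takes 0.05 s, during which the arm holds its last target.

## Working session

There is one attempt and no reset: what is moved stays moved. The work goes in short steps, each a Python script; the robot and the scene stay as the last script left them, time stands still between calls to the robot, and variables do not carry over. Pictures are saved under pics/ and viewed, and the job is handed in when it is done.

```bash
ls; mkdir -p pics; python3 - <<'E'
from station import env, eyes
import cv2, numpy as np
np.set_printoptions(precision=4,suppress=True)
for n in ["scene","top","wrist"]:
    p,d=eyes.camera(n); cv2.imwrite(f"pics/a_{n}.png",p[...,::-1]); np.save(f"pics/a_{n}_d.npy",d)
    print(n,eyes.camera_model(n),(d==0).mean())
print(env.get_time(),env.get_position(),env.get_eef_rot(),env.nose_length,env.get_finger_gap(),env.get_wrist_force())
E
```

```text
pics
scene {'fx': 397.74557979561604, 'fy': 397.74557979561604, 'cx': 253.524757197797, 'cy': 186.9898283888797, 'cam_to_world': array([[-0.4986,  0.536 , -0.6812,  1.3835],
       [ 0.8668,  0.3012, -0.3975,  0.4963],
       [-0.0079, -0.7886, -0.6148,  0.8191],
       [ 0.    ,  0.    ,  0.    ,  1.    ]])} 0.004063924153645833
top {'fx': 393.9998389763673, 'fy': 393.9998389763673, 'cx': 254.22872938796172, 'cy': 198.75514697669377, 'cam_to_world': array([[ 0.0044, -0.9975,  0.0699,  0.4521],
       [-0.9996, -0.0063, -0.0271,  0.0138],
       [ 0.0275, -0.0698, -0.9972,  1.1099],
       [ 0.    ,  0.    ,  0.    ,  1.    ]])} 0.00390625
wrist {'fx': 317.0043770827172, 'fy': 317.0043770827172, 'cx': 249.5537288233094, 'cy': 191.9728937886639, 'mount': array([[-0.0002, -0.9634, -0.2682,  0.0737],
       [ 1.    , -0.0004,  0.0007,  0.0001],
       [-0.0008, -0.2682,  0.9634, -0.1505],
       [ 0.    ,  0.    ,  0.    ,  1.    ]])} 0.00384521484375
0.15 [ 0.2511 -0.5719  0.2327] [-0.2054  0.9787  0.0008 -0.0002] 0.011 0.08684961876452467 [-0.2376 -0.4614 -0.4646]
```

View pics/a_top.png

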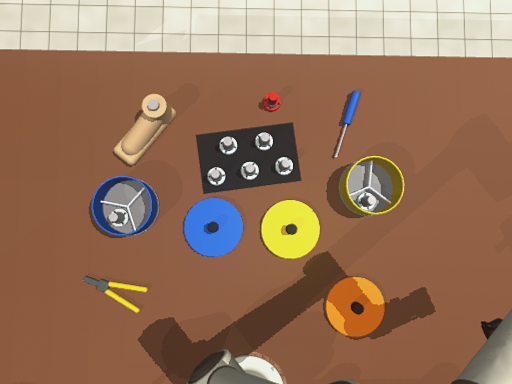

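View pics/a_scene.png

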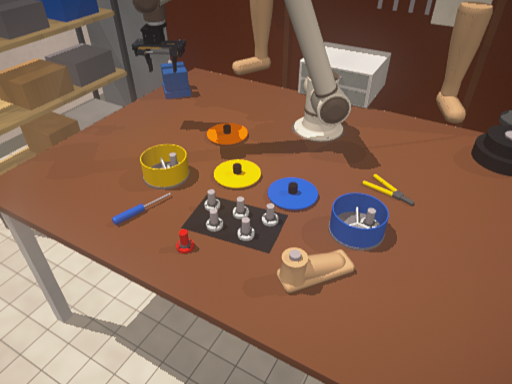

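The top view shows the blue tub at (125,207) with one part and the yellow tub at (372,186) with one part. Five spares stand on the mat around (250,158). The blue lid is at (213,227) and the yellow lid at (291,229). I should leave alone the orange lid at (356,307) and the red adapter at (272,102). Next I'll measure positions.

```bash
cat > h.py <<'E'
from station import env, eyes
import cv2, numpy as np
from scipy.optimize import least_squares
from scipy.spatial.transform import Rotation as R
np.set_printoptions(precision=4,suppress=True)
def cloud(name,d=None,pose=None):
    m=eyes.camera_model(name)
    if name=="wrist":
        p,q=np.array(env.get_position()),env.get_eef_rot()
        T=np.eye(4);T[:3,:3]=R.from_quat(q).as_matrix();T[:3,3]=p
        T=T@m["mount"]
    else: T=m["cam_to_world"]
    rgb,d=eyes.camera(name)
    v,u=np.mgrid[:384,:512]
    P=np.stack([(u-m["cx"])/m["fx"]*d,(v-m["cy"])/m["fy"]*d,d],-1)
    W=P@T[:3,:3].T+T[:3,3]; W[d==0]=np.nan
    return rgb,W,T
def circ(xy,r=None):
    c0=xy.mean(0)
    if r is None:
        s=least_squares(lambda a:np.hypot(*(xy-a[:2]).T)-a[2],[*c0,.07],loss="soft_l1",f_scale=.002)
    else: s=least_squares(lambda a:np.hypot(*(xy-a[:2]).T)-r,c0,loss="soft_l1",f_scale=.002)
    return s.x
def blobs(mask,amin):
    n,l,st,c=cv2.connectedComponentsWithStats(mask.astype(np.uint8))
    return [(l==i) for i in range(1,n) if st[i,4]>=amin]
def colours(rgb):
    h=cv2.cvtColor(rgb,cv2.COLOR_RGB2HSV); H,S,V=h[...,0],h[...,1],h[...,2]
    return dict(blue=(H>100)&(H<130)&(S>130)&(V>50),yellow=(H>24)&(H<35)&(S>130)&(V>70),white=(S<50)&(V>60))
def survey(name):
    rgb,W,T=cloud(name); C=colours(rgb); x,y,z=W[...,0],W[...,1],W[...,2]
    out={}
    for c in("blue","yellow"):
        for b in blobs(C[c],150):
            zz=np.nanmedian(z[b]); P=W[b]; hi=P[P[:,2]>.07]
            if len(hi)>60: out[c+"_tub"]=(circ(hi[:,:2]),np.median(hi[:,2]),len(hi))
            elif .005<zz<.03 and b.sum()>800:
                k=blobs((C[c]|((np.abs(z-.046)<.02)&(np.hypot(x-P[:,0].mean(),y-P[:,1].mean())<.03))),800)
                kn=W[(z>.036)&(z<.06)&(np.hypot(x-np.median(P[:,0]),y-np.median(P[:,1]))<.03)]
                e=cv2.findContours(b.astype(np.uint8),cv2.RETR_EXTERNAL,cv2.CHAIN_APPROX_NONE)[0]
                q=max(e,key=len)[:,0]; E=W[q[:,1],q[:,0]]; E=E[E[:,2]>.009]
                out[c+"_lid"]=(circ(E[:,:2]),zz,kn.mean(0),kn[:,2].max() if len(kn) else None)
    sp=[]
    for b in blobs(C["white"]&(z>.045)&(z<.075)&(x>.3)&(x<.9),12):
        P=W[b]; t=P[P[:,2]>np.median(P[:,2])-.006]; sp.append((t.mean(0),len(t)))
    out["stems"]=sp
    return out,rgb,W
E
python3 - <<'E'
from h import *
for n in("top","scene"):
    o,_,W=survey(n); print(n)
    for k,v in o.items():
        if k=="stems": [print("  ",s) for s in v]
        else: print(k,v)
E
python3 -c "
import cv2
a=cv2.imread('pics/a_top.png')
l=cv2.resize(a[165:250,80:170],None,fx=4.4,fy=4.4,interpolation=cv2.INTER_CUBIC);r=cv2.resize(a[145:230,325:415],None,fx=4.4,fy=4.4,interpolation=cv2.INTER_CUBIC)
cv2.imwrite('pics/b.png',cv2.hconcat([l,r]))"
```

```text
top
blue_tub (array([0.506 , 0.3288, 0.0754]), np.float64(0.07877672532406454), 381)
blue_lid (array([0.4505, 0.0977, 0.0799]), np.float64(0.013981524710526383), array([nan, nan, nan]), None)
yellow_tub (array([ 0.5645, -0.3335,  0.0756]), np.float64(0.0787016825130804), 314)
yellow_lid (array([ 0.4461, -0.1163,  0.0802]), np.float64(0.013814342516390354), array([nan, nan, nan]), None)
   (array([ 0.6938, -0.0425,  0.0597]), 63)
   (array([0.6809, 0.0578, 0.0601]), 60)
   (array([ 0.624 , -0.0997,  0.0596]), 59)
   (array([ 0.6097, -0.003 ,  0.0595]), 61)
   (array([0.5936, 0.0904, 0.0601]), 63)
   (array([ 0.525 , -0.3288,  0.0655]), 64)
   (array([0.4759, 0.3548, 0.0651]), 70)
scene
blue_tub (array([0.5072, 0.3297, 0.0755]), np.float64(0.07520964676202235), 324)
blue_lid (array([0.4536, 0.0985, 0.0783]), np.float64(0.013861211139385987), array([nan, nan, nan]), None)
yellow_lid (array([ 0.4493, -0.1153,  0.0773]), np.float64(0.014153855352311562), array([nan, nan, nan]), None)
   (array([ 0.5294, -0.3253,  0.0625]), 32)
   (array([0.4546, 0.1013, 0.0461]), 14)
   (array([ 0.6268, -0.0967,  0.0583]), 39)
   (array([ 0.6132, -0.0001,  0.0591]), 36)
   (array([0.596 , 0.0923, 0.0586]), 40)
   (array([ 0.6957, -0.0408,  0.0587]), 48)
   (array([0.4788, 0.3563, 0.0633]), 54)
   (array([0.6827, 0.0595, 0.0587]), 51)h.py:42: RuntimeWarning: Mean of empty slice.
  out[c+"_lid"]=(circ(E[:,:2]),zz,kn.mean(0),kn[:,2].max() if len(kn) else None)
  ret = um.true_divide(
```

View pics/b.png

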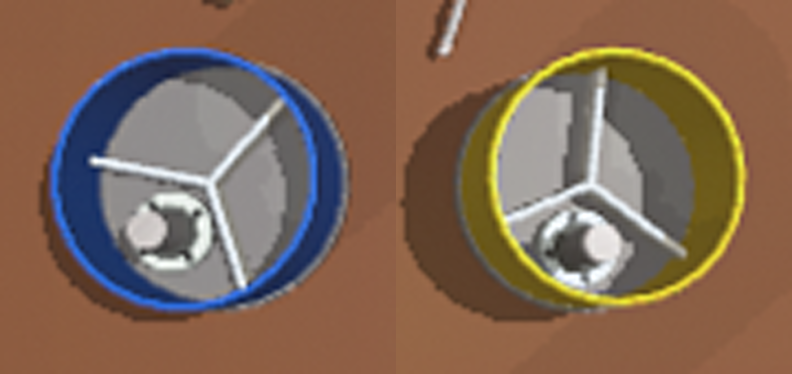

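The crops show one part in each tub: blue at about (150,228) in the left crop and yellow at about (590,240) in the right. The other two cells of each tub are empty. Next: divider angles and knob positions.

```bash
sed -i 's/np.median(P\[:,0\])/np.nanmedian(P[:,0])/;s/np.median(P\[:,1\])/np.nanmedian(P[:,1])/' h.py
cat >> h.py <<'E'
def cells(W,rgb,c):
    """divider directions by folding angle modulo 120deg"""
    x,y,z=W[...,0],W[...,1],W[...,2]; h=colours(rgb)["white"]
    rr=np.hypot(x-c[0],y-c[1])
    m=(np.abs(z-.03)<.004)&(rr<.072)&(rr>.015)
    # keep only bins seen as thin: exclude flange/stem by z window
    a=np.arctan2(y[m]-c[1],x[m]-c[0]); w=np.exp(3j*a)
    f=np.angle(w.mean())/3
    for _ in range(5):
        r=np.angle(np.exp(3j*(a-f)))/3; k=np.abs(r)*rr[m]<.006; f+=np.median(r[k])
    return f,k.mean(),m.sum(),[np.array([c[0]+.04*np.cos(t),c[1]+.04*np.sin(t)]) for t in f+np.pi/3+np.arange(3)*2*np.pi/3]
E
python3 - <<'E'
from h import *
for n in("top","scene"):
    o,rgb,W=survey(n); print(n)
    for k,v in o.items():
        if "lid" in k: print(k,v)
        if "tub" in k: print(k,v,cells(W,rgb,v[0]))
    # red, foot etc heights
E
```

```text
top
blue_tub (array([0.506 , 0.3287, 0.0754]), np.float64(0.07895905610018283), 388) (np.float64(-0.7062607490557447), np.float64(0.8771929824561403), np.int64(114), [array([0.5437, 0.3421]), array([0.4756, 0.3547]), array([0.4988, 0.2894])])
blue_lid (array([0.4505, 0.0976, 0.0799]), np.float64(0.013922811928443024), array([0.451 , 0.0966, 0.0454]), np.float64(0.049323040968050735))
yellow_tub (array([ 0.5645, -0.3335,  0.0756]), np.float64(0.07892763318565565), 315) (np.float64(-0.11457160171000118), np.float64(0.8888888888888888), np.int64(99), [array([ 0.5883, -0.3013]), array([ 0.5247, -0.3289]), array([ 0.5804, -0.3702])])
yellow_lid (array([ 0.446 , -0.1162,  0.0802]), np.float64(0.013717353590365633), array([ 0.4464, -0.1165,  0.0454]), np.float64(0.051001647625987134))
scene
blue_tub (array([0.5072, 0.3299, 0.0755]), np.float64(0.07558911439086136), 323) (np.float64(-0.7110359586928597), np.float64(0.6071428571428571), np.int64(56), [array([0.5449, 0.3431]), array([0.4769, 0.356 ]), array([0.4997, 0.2906])])
blue_lid (array([0.4532, 0.0984, 0.0785]), np.float64(0.013834481372166918), array([0.4542, 0.0986, 0.0437]), np.float64(0.04967819552705144))
yellow_lid (array([ 0.449 , -0.1153,  0.0772]), np.float64(0.014108340532596297), array([ 0.4496, -0.1143,  0.0442]), np.float64(0.05003577188509811))
```

```bash
cat >> h.py <<'E'
def quat(phi):
    y=np.array([np.cos(phi),np.sin(phi),0]);z=np.array([0,0,-1.])
    return R.from_matrix(np.stack([np.cross(y,z),y,z],1)).as_quat()
def tx(phi): return np.array([-np.sin(phi),np.cos(phi)])
def best(pos,phi,both=True):
    q=np.array(env.get_q()); c=[]
    for k in((0,np.pi) if both else (0,)):
        j=env.ik(pos,quat(phi+k))
        if j is not None: c.append((np.abs(np.array(j)-q).max()+ .3*abs(j[5]),phi+k,np.array(j)))
    if not c: return None
    c.sort(key=lambda t:t[0]); return c[0]
E
python3 - <<'E'
from h import *
# yellow tub hover with camera offset +x tool
for c in [(.5645,-.3335),(.5437,.3421),(.5883,-.3013),(.5804,-.3702),(.4988,.2894),(.45,.098),(.446,-.116)]:
    for phi in (0,np.pi/2,np.pi,-np.pi/2): 
        j=env.ik([*c,.3],quat(phi)); print(c,round(phi,2),None if j is None else np.array(j))
phi=np.pi/2 # tool x = -world x
b=best([.5645+.03,-.3335,.32],phi,False)
env.reach([.62,-.3335,.30],quat(phi))
rgb,W,T=cloud("wrist"); cv2.imwrite("pics/w1.png",rgb[...,::-1]); print(T[:3,3])
C=colours(rgb); m=C["yellow"]&(W[...,2]>.07); P=W[m][:,:2]; 
c=circ(P); print(c,m.sum(),np.median(W[m][:,2]),cells(W,rgb,c),env.get_time())
E
```

```text
(0.5645, -0.3335) 0 [-0.2874  0.405   0.2037  0.     -1.3695 -2.8542]
(0.5645, -0.3335) 1.57 [-0.2874  0.405   0.2037  0.     -1.3695 -1.2834]
(0.5645, -0.3335) 3.14 [-0.2874  0.405   0.2037  0.     -1.3695  0.2874]
(0.5645, -0.3335) -1.57 [-0.2874  0.405   0.2037  0.     -1.3695  1.8582]
(0.5437, 0.3421) 0 [ 0.813   0.3809  0.1669  0.     -1.3568  2.3286]
(0.5437, 0.3421) 1.57 [ 0.813   0.3809  0.1669  0.     -1.3568 -2.3838]
(0.5437, 0.3421) 3.14 [ 0.813   0.3809  0.1669  0.     -1.3568 -0.813 ]
(0.5437, 0.3421) -1.57 [ 0.813   0.3809  0.1669  0.     -1.3568  0.7578]
(0.5883, -0.3013) 0 [-0.2291  0.4148  0.2188  0.     -1.3748 -2.9125]
(0.5883, -0.3013) 1.57 [-0.2291  0.4148  0.2188  0.     -1.3748 -1.3417]
(0.5883, -0.3013) 3.14 [-0.2291  0.4148  0.2188  0.     -1.3748  0.2291]
(0.5883, -0.3013) -1.57 [-0.2291  0.4148  0.2188  0.     -1.3748  1.7999]
(0.5804, -0.3702) 0 [-0.3335  0.4656  0.2992  0.     -1.4043 -2.8081]
(0.5804, -0.3702) 1.57 [-0.3335  0.4656  0.2992  0.     -1.4043 -1.2373]
(0.5804, -0.3702) 3.14 [-0.3335  0.4656  0.2992  0.     -1.4043  0.3335]
(0.5804, -0.3702) 
[... 446 characters left out ...]
.2575  0.     -1.2594 -2.1396]
(0.45, 0.098) 3.14 [ 0.5688  0.0539 -0.2575  0.     -1.2594 -0.5688]
(0.45, 0.098) -1.57 [ 0.5688  0.0539 -0.2575  0.     -1.2594  1.002 ]
(0.446, -0.116) 0 [ 0.0997  0.0544 -0.2569  0.     -1.2595  3.0419]
(0.446, -0.116) 1.57 [ 0.0997  0.0544 -0.2569  0.     -1.2595 -1.6705]
(0.446, -0.116) 3.14 [ 0.0997  0.0544 -0.2569  0.     -1.2595 -0.0997]
(0.446, -0.116) -1.57 [ 0.0997  0.0544 -0.2569  0.     -1.2595  1.4711]
[ 0.5457 -0.3345  0.4505]
[ 0.5634 -0.3344  0.0753] 1128 0.07899552823168315 (np.float64(-0.11632828569440419), np.float64(0.9953161592505855), np.int64(427), [array([ 0.5873, -0.3023]), array([ 0.5236, -0.3297]), array([ 0.5792, -0.3711])]) 2.0333
```

View pics/w1.png

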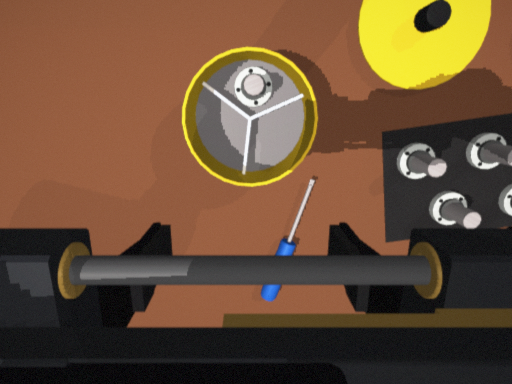

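The wrist view shows the yellow tub centred near (250,117) with one part near (253,85). Its tub centre agrees with the top camera to 1 mm. Now the first pick and place.

```bash
cat >> h.py <<'E'
OFF=.004
def wrist_stems(tag=None):
    rgb,W,T=cloud("wrist"); z=W[...,2]
    if tag: cv2.imwrite(f"pics/{tag}.png",rgb[...,::-1])
    C=colours(rgb)["white"]; o=[]
    for b in blobs((z>.054)&(z<.066)&C,25): o.append((np.median(W[b],0),int(b.sum())))
    return o,rgb,W
def place_phi(cell,c):
    t=np.arctan2(cell[1]-c[1],cell[0]-c[0]); rad=np.array([np.cos(t),np.sin(t)])
    tool=c+rad*(.039-OFF)
    best_=[]
    for phi in(t-np.pi/2,t+np.pi/2):
        j=env.ik([*tool,.2],quat(phi))
        if j is not None: best_.append((abs(j[5]+0.0),phi))
    phi=min(best_)[1]; s=np.sign(tx(phi)@rad)
    return tool,phi,s
def pick(exp,s,tag=None,phi=None):
    exp=np.array(exp)
    phi=np.pi if phi is None else phi
    env.reach([*(exp-.05*tx(phi)),.25],quat(phi))
    st,_,_=wrist_stems(tag)
    st.sort(key=lambda a:np.hypot(*(a[0][:2]-exp))); p=st[0][0]
    print("expected",exp,"seen",[a[0] for a in st[:3]],st[0][1])
    if np.hypot(*(p[:2]-exp))>.03: print("MOVED"); return False
    xy=p[:2]-s*OFF*tx(phi)
    env.reach([*xy,.15],quat(phi))
    env.move_straight([*xy,.08],v=.2)
    hit=env.move_straight([*xy,.043],v=.08,force_limit=10)
    env.grasp(); g=env.get_finger_gap(); print("hit",hit,"gap",g)
    env.move_straight([*xy,.2],v=.2); print("gap up",env.get_finger_gap(),env.get_wrist_force())
    return .018<env.get_finger_gap()<.03
def place(tool,phi):
    env.reach([*tool,.2],quat(phi))
    env.move_straight([*tool,.065],v=.15)
    hit=env.move_straight([*tool,.046],v=.03,force_limit=6)
    print("hit",hit,env.get_position(),env.get_wrist_force(),"gap",env.get_finger_gap())
    z0=env.get_position()[2]
    env.release(); print("gap open",env.get_finger_gap(),env.get_wrist_force())
    env.move_straight([*tool,.2],v=.2)
    print("t",env.get_time())
YT=np.array([.5637,-.3342])
E
python3 - <<'E'
from h import *
cell=np.array([.5877,-.3021])
tool,phi,s=place_phi(cell,YT); print(tool,phi,s)
if pick([.6245,-.099],s,"p1"):
    place(tool,phi)
    env.reach([.64,-.3335,.30],quat(np.pi/2))
    st,rgb,W=wrist_stems("p1b"); print(st)
E
```

```text
[ 0.5847 -0.3062] 2.499588549666257 -1.0
expected [ 0.6245 -0.099 ] seen [array([ 0.6227, -0.0996,  0.0591]), array([ 0.6924, -0.0434,  0.0593]), array([ 0.6091, -0.0042,  0.0594])] 387
hit False gap 0.023312442573986
gap up 0.023349929711646365 [-0.5217  0.0485 -2.1316]
hit True [ 0.5847 -0.3063  0.0489] [ 0.13   -0.1706  3.4434] gap 0.023611368033872093
gap open 0.08673273914703722 [ 1.3924 -1.3003  0.147 ]
t 11.4
[(array([ 0.5237, -0.3288,  0.065 ]), 327), (array([ 0.5857, -0.3026,  0.0651]), 268), (array([ 0.6104, -0.0131,  0.0573]), 54), (array([ 0.6916, -0.0446,  0.0595]), 294)]
```

View pics/p1b.png

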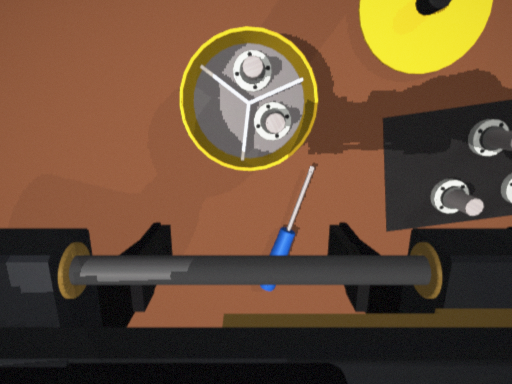

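The new part stands upright in its cell, near (275,122). Next is the last yellow cell.

```bash
python3 - <<'E'
from h import *
cell=np.array([.5796,-.3709])
tool,phi,s=place_phi(cell,YT); print(tool,phi,s)
if pick([.6925,-.0432],s,"p2"):
    place(tool,phi)
    env.reach([.64,-.3335,.30],quat(np.pi/2))
    st,rgb,W=wrist_stems("p2b"); print(st)
E
```

```text
[ 0.5776 -0.3663] -2.732761294777129 1.0
expected [ 0.6925 -0.0432] seen [array([ 0.6926, -0.0426,  0.0591]), array([ 0.6095, -0.0036,  0.059 ]), array([0.6802, 0.0573, 0.0593])] 388
hit False gap 0.0232517909837001
gap up 0.023137529364389044 [ 0.8776  0.0944 -2.7234]
hit True [ 0.5777 -0.3662  0.0488] [-0.9346  0.3574  4.0377] gap 0.023619558056261286
gap open 0.08671087755470076 [-0.4607  0.6033 -0.2489]
t 22.3417
[(array([ 0.5234, -0.3293,  0.0648]), 306), (array([ 0.5785, -0.369 ,  0.0651]), 275), (array([ 0.5855, -0.303 ,  0.0651]), 261), (array([ 0.6101, -0.0133,  0.057 ]), 54)]
```

View pics/p2b.png

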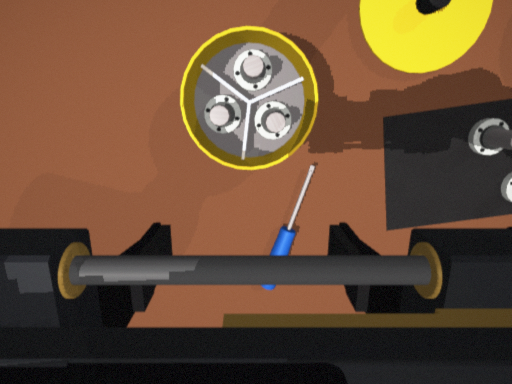

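The yellow tub is full: (253,68), (222,114) and (275,120). Next I'll measure the blue tub and fill its first cell.

```bash
python3 - <<'E'
from h import *
env.reach([.55,.33,.30],quat(-np.pi/2-0*np.pi)) if False else env.reach([.5065,.3292-(-.05),.30],quat(np.pi))
rgb,W,T=cloud("wrist"); cv2.imwrite("pics/w2.png",rgb[...,::-1])
m=colours(rgb)["blue"]&(W[...,2]>.07); c=circ(W[m][:,:2]); f=cells(W,rgb,c)
print(c,m.sum(),f)
BT=c[:2]
if np.hypot(*(BT-[.506,.3288]))<.004:
    cell=min(f[3],key=lambda p:np.hypot(*(p-[.5437,.3421])))
    tool,phi,s=place_phi(cell,BT); print(cell,tool,phi,s)
    if pick([.6805,.0575],s,"p3"):
        place(tool,phi)
        env.reach([.5065,.3792,.30],quat(np.pi))
        st,rgb,W=wrist_stems("p3b"); print(st)
E
```

```text
[0.505  0.3299 0.0748] 1854 (np.float64(-0.708984673166964), np.float64(0.9723502304147466), np.int64(434), [array([0.5427, 0.3432]), array([0.4746, 0.356 ]), array([0.4976, 0.2906])])
[0.5427 0.3432] [0.538  0.3416] -1.2325834487652636 1.0
expected [0.6805 0.0575] seen [array([0.6797, 0.0581, 0.0591]), array([ 0.6096, -0.0023,  0.059 ]), array([0.5933, 0.0899, 0.0592])] 392
hit False gap 0.022938076133864782
gap up 0.02338309342223318 [ 0.285  -0.0204 -2.8771]
hit True [0.5378 0.3416 0.0488] [-0.8737 -0.096   4.9374] gap 0.023202054819623775
gap open 0.08717909729484775 [ 0.5021 -0.2692  0.1296]
t 36.7083
[(array([0.5401, 0.3418, 0.065 ]), 253), (array([0.4751, 0.3549, 0.065 ]), 262)]
```

View pics/p3b.png

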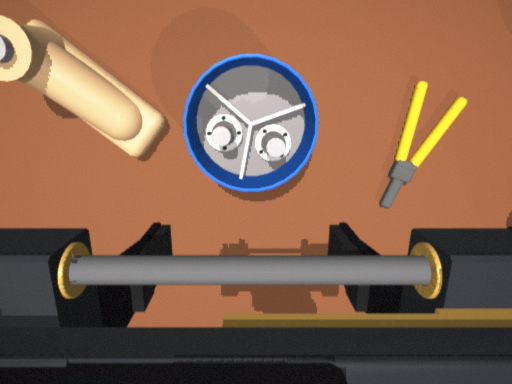

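The blue tub has parts at (222,134) and (275,147), and its upper cell is still empty. Next is that one.

```bash
python3 - <<'E'
from h import *
BT=np.array([.5053,.3297]); cell=np.array([.4978,.2905])
tool,phi,s=place_phi(cell,BT); print(cell,tool,phi,s)
if pick([.5933,.0899],s,"p4"):
    place(tool,phi)
    env.reach([.5065,.3792,.30],quat(np.pi))
    st,rgb,W=wrist_stems("p4b"); print(st)
    m=colours(rgb)["blue"]&(W[...,2]>.07); print(circ(W[m][:,:2]))
E
```

```text
[0.4978 0.2905] [0.4987 0.2953] -3.3306345994043354 1.0
expected [0.5933 0.0899] seen [array([0.5923, 0.0904, 0.0592]), array([ 0.6086, -0.0022,  0.0591])] 392
hit False gap 0.023533573678976773
gap up 0.023418773154464376 [-0.2184  0.7502 -1.8685]
hit True [0.4987 0.2953 0.0488] [ 0.4595 -0.9141  3.207 ] gap 0.022955452149922378
gap open 0.08711571984219675 [ 1.4514 -1.1955 -0.0265]
t 47.8
[(array([0.4975, 0.2914, 0.0649]), 298), (array([0.5401, 0.3416, 0.065 ]), 251), (array([0.4752, 0.3549, 0.065 ]), 270)]
[0.5049 0.3299 0.0748]
```

View pics/p4b.png

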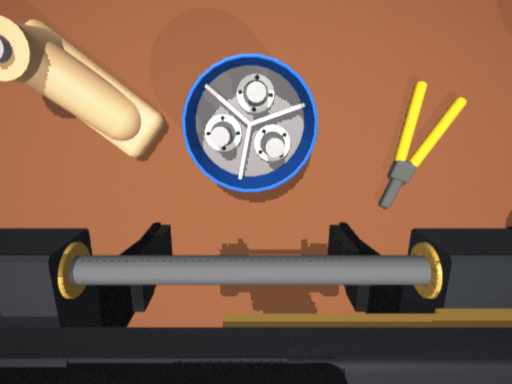

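All three blue cells are full: (255,92), (222,134) and (275,147). Now the blue lid.

```bash
cat >> h.py <<'E'
def lid(col,exp,tub,tag):
    exp=np.array(exp); phi=np.pi
    env.reach([*(exp-.06*tx(phi)),.28],quat(phi))
    rgb,W,T=cloud("wrist"); cv2.imwrite(f"pics/{tag}.png",rgb[...,::-1])
    z=W[...,2]; b=blobs(colours(rgb)[col]&(z>.008)&(z<.02),2000)
    b=max(b,key=lambda m:m.sum()); P=W[b]
    e=cv2.findContours(b.astype(np.uint8),cv2.RETR_EXTERNAL,cv2.CHAIN_APPROX_NONE)[0]
    q=max(e,key=len)[:,0]; q=q[(q[:,1]>2)&(q[:,0]>2)&(q[:,0]<509)]; c=circ(W[q[:,1],q[:,0]][:,:2])
    k=W[(z>.042)&(z<.052)&(np.hypot(W[...,0]-c[0],W[...,1]-c[1])<.03)]; kc=(k[:,:2].min(0)+k[:,:2].max(0))/2
    print("disc",c,np.median(P[:,2]),"knob",kc,np.median(k,0),len(k))
    if np.hypot(*(kc-exp))>.03 or np.hypot(*(kc-c[:2]))>.005: print("CHECK"); return False
    xy=np.median(k,0)[:2]*.5+c[:2]*.5
    env.reach([*xy,.14],quat(phi)); env.move_straight([*xy,.07],v=.2)
    print("hit",env.move_straight([*xy,.030],v=.06,force_limit=10))
    env.grasp(); print("gap",env.get_finger_gap())
    env.move_straight([*xy,.22],v=.15); g=env.get_finger_gap(); print("gap",g,env.get_wrist_force(),env.get_moment())
    if not .026<g<.034: return False
    j=best([*tub,.22],phi); phi2=j[1]
    env.reach([*tub,.22],quat(phi2)); env.move_straight([*tub,.125],v=.12)
    print("hit",env.move_straight([*tub,.096],v=.03,force_limit=8),env.get_position(),env.get_wrist_force())
    env.release(); env.move_straight([*tub,.22],v=.15); print("t",env.get_time())
    return True
def check_lid(col,tub,tag):
    phi=np.pi; env.reach([*(np.array(tub)-.06*tx(phi)),.36],quat(phi))
    rgb,W,T=cloud("wrist"); cv2.imwrite(f"pics/{tag}.png",rgb[...,::-1]); z=W[...,2]
    b=max(blobs(colours(rgb)[col]&(z>.06)&(z<.12),1000),key=lambda m:m.sum()); P=W[b]
    n=np.linalg.lstsq(np.c_[P[:,:2],np.ones(len(P))],P[:,2],rcond=None)[0]
    e=cv2.findContours(b.astype(np.uint8),cv2.RETR_EXTERNAL,cv2.CHAIN_APPROX_NONE)[0]
    q=max(e,key=len)[:,0]; E=W[q[:,1],q[:,0]]; c=circ(E[:,:2])
    print(col,"disc centre",c,"off",c[:2]-tub,"z",np.median(P[:,2]),"slope",np.hypot(n[0],n[1]))
E
python3 - <<'E'
from h import *
BT=np.array([.5052,.3298])
if lid("blue",[.451,.098],BT,"l1"): check_lid("blue",BT,"l1b")
E
```

```text
disc [0.4801 0.086  0.0804] 0.013261309165794266 knob [0.4803 0.0851] [0.48   0.0855 0.0451] 495
CHECK
```

```bash
python3 -c "
import cv2
a,b=[cv2.resize(cv2.imread(f'pics/{n}.png'),(400,300)) for n in('l1','l1b')]
cv2.imwrite('pics/l1c.png',cv2.hconcat([a,b]))"
```

```text
[ WARN:0@0.019] global loadsave.cpp:275 findDecoder imread_('pics/l1b.png'): can't open/read file: check file path/integrity
Traceback (most recent call last):
cv2.error: OpenCV(4.12.0) /io/opencv/modules/imgproc/src/resize.cpp:4208: error: (-215:Assertion failed) !ssize.empty() in function 'resize'
```

The blue lid was knocked about 3 cm aside but still lies flat, so I'll retry at its new place.

```bash
python3 - <<'E'
from h import *
BT=np.array([.5052,.3298])
if lid("blue",[.480,.0857],BT,"l2"): check_lid("blue",BT,"l2b")
E
python3 -c "
import cv2
a,b=[cv2.resize(cv2.imread(f'pics/{n}.png'),(400,300)) for n in('l2','l2b')]
cv2.imwrite('pics/l2c.png',cv2.hconcat([a,b]))"
```

```text
disc [0.4802 0.086  0.0804] 0.013224687664522727 knob [0.4802 0.0856] [0.4802 0.0849 0.045 ] 494
hit False
gap 0.029189729575094886
gap 0.02924409632193709 [-0.3592 -0.1777 -2.4785] [-0.0269  0.0938 -0.0305]
hit True [0.505  0.3296 0.1018] [-0.2412  0.3438  4.5087]
t 58.825
blue disc centre [0.5047 0.3302 0.0804] off [-0.0005  0.0004] z 0.0852770130340893 slope 0.0018854405011594997
```

View pics/l2c.png

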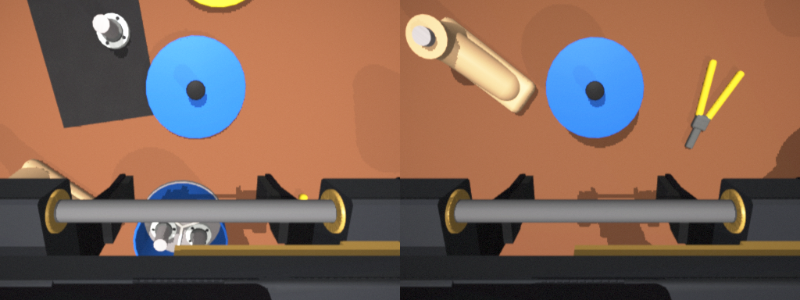

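The blue lid is seated at (595,90) in the right half: off centre by under 1 mm, and level. Now the yellow lid.

```bash
python3 - <<'E'
from h import *
T=np.array([.5637,-.3342])
if lid("yellow",[.446,-.1165],T,"m1"): check_lid("yellow",T,"m1b")
E
python3 -c "
import cv2
a,b=[cv2.resize(cv2.imread(f'pics/{n}.png'),(400,300)) for n in('m1','m1b')]
cv2.imwrite('pics/m1c.png',cv2.hconcat([a,b]))"
```

```text
disc [ 0.4451 -0.1168  0.0804] 0.013217062338298391 knob [ 0.4449 -0.1167] [ 0.4449 -0.1175  0.0451] 488
hit False
gap 0.029296273591226316
gap 0.029395626718090418 [ 0.3332  0.2243 -3.2578] [0.0409 0.1359 0.0111]
hit True [ 0.5635 -0.3342  0.1019] [-0.48   -0.2052  4.7915]
t 70.3917
yellow disc centre [ 0.5632 -0.3338  0.0804] off [-0.0005  0.0004] z 0.0852292256815127 slope 0.0016551209312294093
```

View pics/m1c.png

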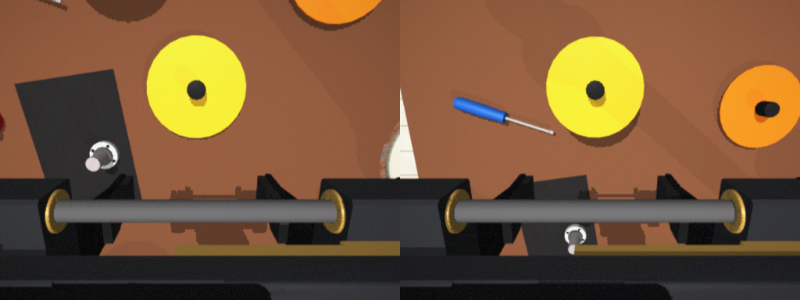

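Both lids are seated. I'll back off, take a last top view and then hand in.

```bash
python3 - <<'E'
from h import *
env.move_j([-0.898,0.385,0.008,0,-1.194,-0.259])
rgb,W,T=cloud("top"); cv2.imwrite("pics/fin.png",rgb[...,::-1]); C=colours(rgb);z=W[...,2]
for c in("blue","yellow"):
    b=max(blobs(C[c]&(z>.06),500),key=lambda m:m.sum()); P=W[b]
    e=max(cv2.findContours(b.astype(np.uint8),0,cv2.CHAIN_APPROX_NONE)[0],key=len)[:,0]
    print(c,circ(W[e[:,1],e[:,0]][:,:2]),np.median(P[:,2]))
for b in blobs(C["white"]&(z>.045)&(z<.075)&(W[...,0]>.3)&(W[...,0]<.9),12): print(np.median(W[b],0))
print(env.get_time())
E
```

```text
blue [0.5057 0.3292 0.0801] 0.086070911011221
yellow [ 0.5643 -0.3331  0.08  ] 0.08570991016531349
[ 0.6086 -0.0031  0.0594]
72.8
```

View pics/fin.png

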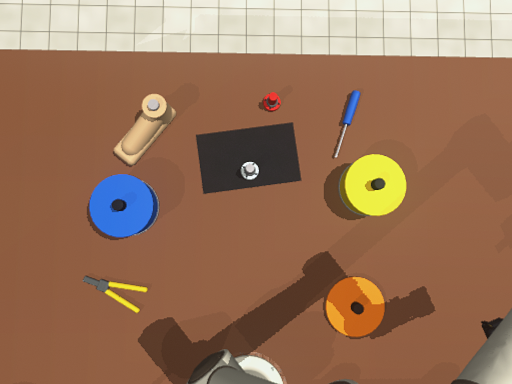

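The last top view shows the blue lid at (123,206), the yellow lid at (375,185) and one spare standing on the mat at (250,170). The foot, screwdriver, pliers, red adapter and orange lid are where they started.

```bash
python3 -c "
from station import env
print(env.hand_in())"
```

```text
the job is handed in; nothing more can be done
None
```

The job is done and handed in after about 73 s of robot time. All six cells hold an upright adapter, and both tubs are closed with their own lids.

- **Adapters:** each tub started with one part, so I placed four spares, two in each tub. The wrist camera showed all six stem tops at about 65 mm, standing upright near their cell centres. The fifth spare is still standing on the mat.
- **Lids:** the blue lid had been knocked about 3 cm aside. I found it again and placed it from its new position. In the wrist views both lids were less than 1 mm off centre, level to about 0.002 rad, with the disc tops at 85–86 mm (86 mm is fully seated).
- **Other objects:** in the last top view the foot, screwdriver, pliers, red adapter and orange lid look where they started. I judged that by eye and did not measure it.

No check failed. The cameras disagreed with each other by 1–3 mm, which is within the tolerances.

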